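# Pull down the drying cabinet's sash with the hooked pole

### The job

Take the hooked pole off its rest, drop its hook into the ring in the pull strip high on the drying cabinet's sloping sash, and with it draw the sash gently down until it is fully shut. Then unhook the pole and lay it back in its rest the way it lay. Feel for the ring lightly and pull without straining or jamming anything, touch the cabinet with the pole only, not with the gripper, and leave the toys and parts on the counter where they are.

Things in the scene. Friction and masses are not known exactly. Their poses are not given: they have to be found in the camera images.
- pole: hooked pole, 150 g: walnut handle 110 long x 20 wide x 22 high mm; from its front a round 8 mm nickel rod runs on, then turns straight down as the hook. Origin: centre of the handle, the place to grip (from above, across the 20 mm; grip hard, or it swivels). x runs towards the hook, z up as it lies in its rest. Hook centreline 150 mm ahead of the origin; 30 mm of hook hang below the rod.
- hook_tip (a point): lowest point of the pole's rounded hook tip, at (150, 0, -34) mm in the pole's frame; the rod's underside is 4 mm below the pole's origin. Not reported while the pole is held
- rest: fixed wooden rest: two forks on a 170 x 60 x 12 mm base, 75 mm high. Origin on the counter; x points the way the pole points. The pole lies in it with its origin 65 mm above the rest's origin (up to 4 mm fore or aft) and the same heading. Between the forks the handle's middle is free for the fingers, with at least 30 mm of air under it.
- front_fork (a point): middle of the slot floor of the rest's front fork, 90 mm ahead of the rest's origin and 61 mm up; the rod lies here. Slot 22 mm wide, cheeks 14 mm high, fork 10 mm thick
- rear_fork (a point): middle of the slot floor of the rest's rear fork, 43 mm behind the rest's origin and 54 mm up; the handle lies here. Slot 32 mm wide, cheeks 14 mm high, fork 10 mm thick
- cabinet: fixed drying cabinet of painted tin, 240 deep (x) x 260 wide (y) x 250 mm high. Origin: centre of its underside; x points from its front to its back, z up. Its front rises upright to 100 mm, then slopes back at 40 degrees above level; the sash slides on this slope
- sash (a joint): how far the sash is drawn down its slope, m: 0 fully up, 0.080 fully shut on a hard stop; starts at 0 to 0.015. It moves along (-0.766, 0, -0.643) in the cabinet's frame. Its guides are stiff: 6 to 9 N along the slope move it, and it stays where it is left. The thin tin would bend if the pole pressed or pulled it with over 25 N
- strip_mid (a point): point moving with the sash, axes parallel to the cabinet's: nominal middle of the pull strip, on its top face. The ring is the only hole in the strip: 14 mm across, vertical axis, thin brass bead round it. It has this point's x and z but lies anywhere up to 15 mm left or right (y) of it (strip set in slots): that offset is NOT reported; find it by eye or by feeling with the hook's tip
- strip_back (a point): point moving with the sash: top of the strip's upright back, 30 mm behind strip_mid. The strip is a level nickel plate 82 wide (y) x 42 deep (x) x 5 mm thick, running from here towards the cabinet's front, with 35 mm of free air below its ring. Pressing down on it with more than about 9 N would push the sash down
- sedan: bystander: cream tin car body, 120 x 52 x 52 mm; origin under its centre
- flywheel_a: bystander: nickel flywheel, 44 mm across, 24 high, lying flat; origin under its centre
- flywheel_b: bystander: a like nickel flywheel, 44 mm across, 24 high; origin under its centre
- frog: bystander: green enamel tin frog, 50 x 52 x 42 mm; origin under its centre
- handle: bystander: loose walnut screwdriver handle, 92 long x 30 mm, lying; origin under its centre
- jar: bystander: amber jar with steel cap, 56 mm across, 65 high; origin under its centre

How it is judged (in metres and radians):
On the way, in this order (a step that is already met when the one before it is completed fails the run):
1. the hook's tip is down through the ring while the sash is still up (x of hook_tip in the frame of strip_mid between -0.009 and 0.009 m and y of hook_tip in the frame of strip_mid between -0.024 and 0.024 m and z of hook_tip in the frame of strip_mid between -0.036 and -0.006 m and value of joint sash below 0.035 m), for 0.1 s.
2. the sash is drawn fully shut with the hook still in the ring (x of hook_tip in the frame of strip_mid between -0.009 and 0.009 m and y of hook_tip in the frame of strip_mid between -0.024 and 0.024 m and z of hook_tip in the frame of strip_mid between -0.036 and -0.006 m and value of joint sash above 0.0775 m), for 0.1 s.
At the end, for the whole second after the job is handed in: the sash is shut (within 3.5 mm of its stop) and the pole lies still and let go in both forks of its rest, hook down and pointing as at the start, its centre within 18 mm of its place along the rest and within 5 mm in height (value of joint sash above 0.0765 m and horizontal distance between pole and rest below 0.018 m and z of pole in the frame of rest between 0.06 and 0.07 m and angle between the x axis of pole and the x axis of rest, either way round below 0.15 rad and x of hook_tip in the frame of rest above 0.1 m and angle between pole's own z axis and vertical below 0.2 rad and linear speed of pole below 0.02 m/s); the robot touches nothing.
It fails at once if the pole strained against the cabinet, its sash or ring: more than 25 N (contact force between pole and cabinet above 25 N).
It fails at once if the gripper or arm touches the cabinet or its sash (contact force between any of the fingers, the arm and cabinet above 1 N).
It fails at once if a bystander is shifted by more than 15 mm (distance of any of sedan, flywheel_a, flywheel_b, frog, handle, jar from where it was at the start of the episode above 0.015 m).
It also fails if it takes over 72 s, if anything falls off the work surface, if the arm or the gripper's body presses on something with over 40 N, if the wrist force passes 120 N, or if a joint passes its speed limit or range.

### The arm

A 6-joint arm with a two-finger parallel gripper is mounted at the origin on the work surface. World frame = base frame: x ahead of the robot, y to its left, z up, the work surface at z = 0. Lengths are in m, angles in degrees, forces in N, time in s.
With the tool pointing down it reaches from about 0.25 to 0.725 m from the base axis. Payload 9.7 kg.
Tool frame: the origin (TCP) lies midway between the tips of the shut fingers; the grasp point (between the pads) lies 19 mm behind it (bot.hold_point_z is the distance from the TCP to the grasp point, in m); z points along the fingers, y is the line along which they close (so a half turn about z gives the same grasp; the last joint's range is limited). The gripper opens to 85 mm and grips with 20 to 120 N. Pads are 22 mm wide; open, the fingers measure 114 mm over their backs; the gripper's body (76 mm by 85 mm) begins 54 mm behind the grasp point. The pads swing forward as they close: fully open they stand 13 mm farther back than shut.
Start: joints at [-75.287, 4.979, 10.078, 95.1, 0, 90], TCP at [0.14, -0.532, 0.231] pointing down, gripper open.
Joint ranges: [-179.16, 179.16], [-48.56, 103.87], [-65.8, 70.77], [-126.05, 130.52], [-82.76, 87.17], [-180, 180]. Speed limits (degrees/s): [127.2, 127.2, 147.25, 180, 180, 180].

### API

Orientations are given as [roll, pitch, yaw] about the fixed x, y, z axes, in that order (R = Rz(yaw) Ry(pitch) Rx(roll)).
In Python, from workcell import bot gives the robot as it stands.
- The arm moves only by the tool play_rows, never from a script. Its argument "steps" is a list that holds one entry, the list of rows, each a list of 4 numbers: the shift along the tool's x, y, z in m, then the turn about the tool's z in rad. In form: [[[tx, ty, tz, yaw], ...]]. A call has exactly 5 rows; each row shifts and turns the commanded pose from where the row before left it, along the tool's axes as they then stand; what a row does not reach is not made up. A row lasts 1/12 s, in which the tool goes at most 41.7 mm and 7.16 degrees, less where a joint would pass 70% of its speed; a pose out of reach is approached as far as the arm can. A call is refused whole if a number of a shift passes 0.0417 or a number of a turn 0.125, either way. A call with a gripper value outside its range is refused whole. "gripper" is the finger opening in m, from 0 to 0.0854, set as the call begins (left out, the last holds). The fingers move at their own pace and stop on an object; "squeeze" is the grip in N (left out, the last holds). Time passes only in rows, so rows that do not move let the fingers close, or fill a call up. It gives the time, the measured TCP pose, the force, the opening and the grip force at its end, in the units of the state.
- bot.get_obs(): the state, without advancing time (a new reading comes with each control period).
- bot.camera(name): name is "scene" or "top" or "wrist"; returns a dict with "img" (384x512x3 uint8, blue, green, red), "vfov" (degrees; the focal length in pixels is half the picture's height over the tangent of half this angle, whatever the lens; pixels are square), "cx", "cy" (the principal point, pixels), "D" ([k1, k2, p1, p2, k3] as OpenCV has them; the pictures are not rectified), "xyz" and "attitude" of the camera in the world. Camera axes: x right, y down, z forward; pixel columns grow to the right and rows downward; lengths in m; the calibration is good to about 2 mm. A picture is of the moment at which its call begins. There is no depth.
- bot.job_done(): hands the job in; it is judged then, once.
The state is a dict: "time": time; "q": joint angles; "qd": joint speeds; "joint_efforts": joint torques, N m; "ee_pos": TCP position; "tcp_rot": TCP orientation; "wrist_force": force on the tool from outside, world axes, zero at the start; "torque": the same for the moment, N m; "opening": finger opening in m; "grasp_force": force on a finger pad.
Only numpy, scipy, OpenCV 4.12 (cv2) and the standard library are available. Lean on these libraries where they do the work, as an engineer would, in place of code of your own. Each camera call takes 0.05 s, during which the arm holds its last target. There are 200 camera calls.

## Working session

There is one attempt and no reset: what is moved stays moved. The work goes in short steps, Python scripts to look and compute and a tool call to move; the robot and the scene stay as the last step left them, time stands still between calls to the robot, and variables do not carry over. Pictures are saved under pics/ and viewed, at most 10 in all, crops included, and the job is handed in when it is done.

Besides the shell and the picture viewer there is one more tool, called as name(argument=value, ...) on one line, values as JSON. play_rows: Moves the arm, as the interface text tells. Its arguments: {"type":"object","properties":{"steps":{"type":"array","items":{"type":"array","items":{"type":"array","items":{"type":"number"}}}},"gripper":{"type":"number"},"squeeze":{"type":"number"}},"required":["steps"]}

```bash
mkdir -p pics; ls
cat > h.py <<'E'
import numpy as np, cv2
from scipy.spatial.transform import Rotation as R
from workcell import bot
def cam(n):
    c=bot.camera(n); f=192/np.tan(np.radians(c["vfov"])/2)
    c["K"]=np.array([[f,0,c["cx"]],[0,f,c["cy"]],[0,0,1.]]); c["D"]=np.array(c["D"],float)
    a=np.array(c["attitude"],float)
    c["R"]=a if a.shape==(3,3) else R.from_euler("xyz",a,degrees=True).as_matrix()
    c["t"]=np.array(c["xyz"],float); return c
def ray(c,uv):
    p=cv2.undistortPoints(np.array(uv,float).reshape(-1,1,2),c["K"],c["D"])[:,0]
    d=np.c_[p,np.ones(len(p))]@c["R"].T
    return d/np.linalg.norm(d,axis=1)[:,None]
def plane(c,uv,z):
    d=ray(c,uv); return c["t"]+d*((z-c["t"][2])/d[:,2])[:,None]
def tri(c1,u1,c2,u2):
    out=[]
    for a,b in zip(ray(c1,u1),ray(c2,u2)):
        A=np.c_[a,-b]; s=np.linalg.lstsq(A,c2["t"]-c1["t"],rcond=None)[0]
        p,q=c1["t"]+s[0]*a,c2["t"]+s[1]*b; out.append(np.r_[(p+q)/2,np.linalg.norm(p-q)])
    return np.array(out)
def proj(c,X):
    Rc=c["R"].T; return cv2.projectPoints(np.array(X,float).reshape(-1,3),cv2.Rodrigues(Rc)[0],-Rc@c["t"],c["K"],c["D"])[0][:,0]
E
python3 - <<'E'
from h import *
for n in("scene","top","wrist"):
    c=cam(n); cv2.imwrite(f"pics/{n}0.png",c["img"]); print(n,c["vfov"],c["xyz"],c["attitude"],c["D"],c["cx"],c["cy"])
print(bot.get_obs())
E
```

```text
pics
scene 54.78452314761076 [ 1.11033233 -0.11382083  1.09299312] [-1.48248625e+02 -8.19601652e-03  8.29760765e+01] [-0.01687468  0.          0.          0.          0.        ] 250.36390180361275 186.6058464294942
top 56.44627708682808 [ 0.36204522 -0.02681051  1.19644127] [-168.52767914   -0.71848398  -89.84838684] [-0.07224377  0.          0.          0.          0.        ] 247.46249375409582 189.56792713297096
wrist 58.76258310712347 [ 0.21984347 -0.51051375  0.37202249] [ 1.61364522e+02  1.12231414e-01 -7.52286765e+01] [-0.04803407  0.          0.          0.          0.        ] 260.31131776875 194.17263690826175
{'time': 0.15, 'q': array([-7.52857540e+01,  5.00302918e+00,  1.00471451e+01,  9.50998643e+01,
       -1.94657266e-03,  9.00012003e+01]), 'qd': array([ 0.11131602, -0.06695468,  0.15221079,  0.0538961 ,  0.00039651,
        0.05950639]), 'joint_efforts': array([ 2.88766125e-03, -5.20759356e+01,  4.65044546e+01,  1.38531695e-02,
        1.56451401e-04, -1.08279329e-05]), 'ee_pos': array([ 0.13964796, -0.53180578,  0.23077418]), 'tcp_rot': array([-1.79944252e+02,  1.94773964e-03,  1.47130476e+01]), 'wrist_force': array([-0.53161934,  0.22231716,  0.35967617]), 'torque': array([-0.00116824,  0.01567567, -0.07790791]), 'grasp_force': 0.0, 'opening': 0.08523833237416352}
```

View pics/scene0.png

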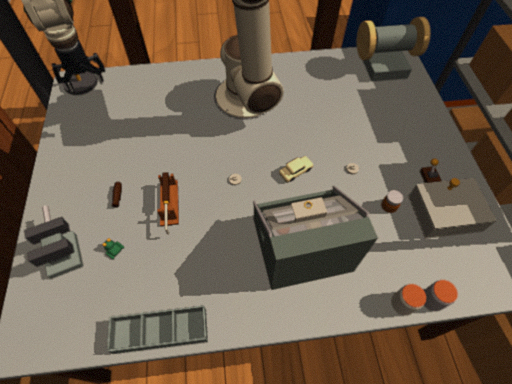

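View pics/top0.png

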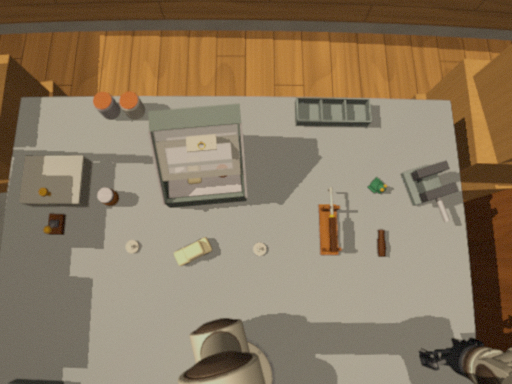

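The scene view shows the cabinet at about (312,235), the rest and pole at (168,200), and the arm at the top left. In the top view the cabinet is at (198,160), with the strip and ring at (201,144). The pole runs from (329,250) to (332,190).

Run:
```python
import cv2,numpy as np
t=cv2.imread("pics/top0.png");s=cv2.imread("pics/scene0.png")
a=cv2.resize(t[95:215,140:260],(400,400),interpolation=2)[:300*2]
b=cv2.resize(t[180:270,290:380],(400,400),interpolation=2)
c=cv2.resize(s[185:285,250:383],(400,300),interpolation=2)[:200]
d=cv2.resize(s[165:240,130:230],(400,300),interpolation=2)[:200]
c=cv2.resize(s[187:237,300:350],(200,200),interpolation=2);d=cv2.resize(s[165:240,130:230],(267,200),interpolation=2)
o=np.zeros((600,800,3),np.uint8);o[:400,:400]=a;o[:400,400:]=b;o[400:,:200]=c;o[400:,400:667]=d
cv2.imwrite("pics/z1.png",o)
```

```text
(no output)
```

View pics/z1.png

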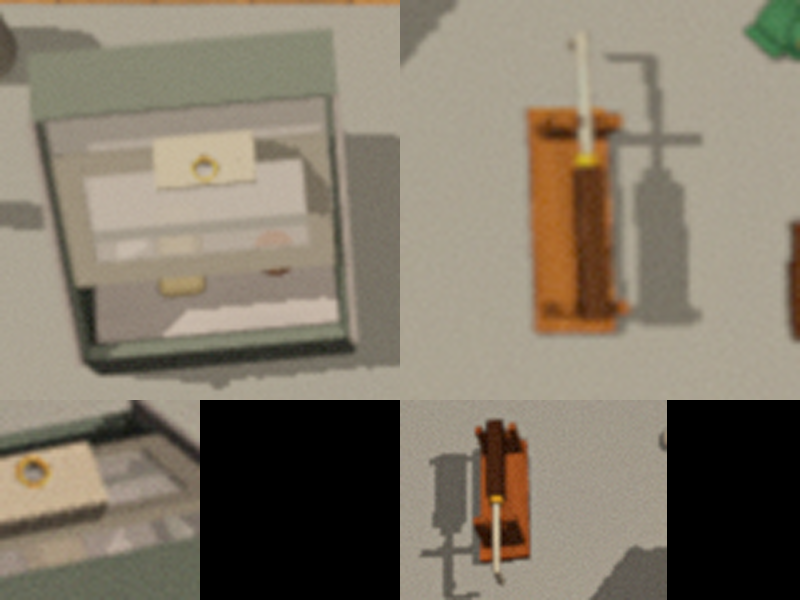

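The crops show the brass ring at about (201.5,145) in the top view and (308,204.5) in the scene view. The pole's ferrule and rod are also clear in both views.

```bash
cat > m.py <<'E'
from h import *
T,S=cam("top"),cam("scene")
def blob(c,box,lo,hi,mn=3):
    x0,y0,x1,y1=box; hsv=cv2.cvtColor(c["img"][y0:y1,x0:x1],cv2.COLOR_BGR2HSV)
    m=cv2.inRange(hsv,np.array(lo),np.array(hi)); n,l,st,ce=cv2.connectedComponentsWithStats(m,connectivity=8)
    k=1+np.argmax(st[1:,4]); ys,xs=np.nonzero(l==k); return np.c_[xs+x0,ys+y0].astype(float)
E
python3 - <<'E'
from m import *
Y=((18,130,110),(35,255,255))
f=lambda uv,s,o:[(uv[0]+.5)/s-.5+o[0],(uv[1]+.5)/s-.5+o[1]]
def ellc(p): 
    (x,y),(a,b),_=cv2.minAreaRect(p.astype(np.float32)); return [x,y],len(p),a,b
rt=ellc(blob(T,(190,135,212,157),*Y)); rs=ellc(blob(S,(300,195,318,215),*Y)); print(rt,rs)
print("ring",tri(T,[rt[0]],S,[rs[0]]), tri(T,[f((205,168),10/3,(140,95))],S,[f((33,71),4,(300,187))]))
ft=blob(T,(320,205,342,225),*Y).mean(0);fs=blob(S,(155,190,180,215),*Y).mean(0);print(ft,fs,"ferrule",tri(T,[ft],S,[fs]))
s=40/9;o=(290,180);s2=8/3;o2=(130,165)
for n,a,b in [("rodend",(582-400,38),(499-400,576-400)),("handlefront",(586-400,166),(496-400,497-400)),("handlerear",(592-400,318),(495-400,422-400))]:
    print(n,f(a,s,o),tri(T,[f(a,s,o)],S,[f(b,s2,o2)]), plane(T,[f(a,s,o)],.065 if n=="rodend" else .076))
P=[f(x,10/3,(140,95)) for x in [(28,58),(333,32),(335,94),(32,120)]]
print("cabtop",plane(T,P,.25))
P=[f(x,10/3,(140,95)) for x in [(88,360),(350,345)]]
print("cab front",plane(T,P,.1))
P=[f(x,10/3,(140,95)) for x in [(152,140),(252,131),(258,183),(157,189)]]
z=tri(T,[rt[0]],S,[rs[0]])[0,2]; Q=plane(T,P,z);print("strip",Q,Q.mean(0))
E
```

```text
([200.0, 142.0], 1, 0.0, 0.0) ([306.4000244140625, 201.70001220703125], 8, 1.5811387300491333, 3.4785051345825195)
ring [[0.67545041 0.08539738 0.28501983 0.00828346]] [[0.67368783 0.08808769 0.26686126 0.0007178 ]]
[331.5        215.66666667] [165.54545455 201.90909091] ferrule [[ 0.50690904 -0.30894158  0.07165981  0.00141303]]
rodend [330.5625, 188.1625] [[ 0.59970139 -0.31097454  0.05619713  0.00374519]] [[ 0.59779285 -0.31068897  0.065     ]]
handlefront [331.4625, 216.9625] [[ 0.50295069 -0.30889602  0.07016145  0.00116846]] [[ 0.50224928 -0.30683654  0.076     ]]
handlerear [332.8125, 251.1625] [[ 0.39508325 -0.30924838  0.07059858  0.00215397]] [[ 0.39499922 -0.3067918   0.076     ]]
cabtop [[ 0.77739035  0.24483404  0.25      ]
 [ 0.80206262 -0.01497203  0.25      ]
 [ 0.74554911 -0.01709481  0.25      ]
 [ 0.72136226  0.23776102  0.25      ]]
cab front [[ 0.54182407  0.21293508  0.1       ]
 [ 0.55731962 -0.03128953  0.1       ]]
strip [[0.69116114 0.12966856 0.28501983]
 [0.69915696 0.0492441  0.28501983]
 [0.65531013 0.04347779 0.28501983]
 [0.64993908 0.12400493 0.28501983]] [0.67389183 0.08659884 0.28501983]
```

play_rows(steps=[[[0,0,0,-0.0855],[0,0,0,-0.0855],[0,0,0,-0.0855],[0,0,0,0],[0,0,0,0]]], gripper=0.07)

```text
time: 0.67
ee_pos: [0.1397, -0.532, 0.2312]
tcp_rot: [-180.0, -0.0, 29.3]
wrist_force: [-0.4, 0.9, 0.3]
opening: 0.0697
grasp_force: 0.0
```

play_rows(steps=[[[0.027,-0.0223,0,0],[0.027,-0.0223,0,0],[0.027,-0.0223,0,0],[0.027,-0.0223,0,0],[0.027,-0.0223,0,0]]])

```text
time: 1.08
ee_pos: [0.2027, -0.367, 0.2311]
tcp_rot: [180.0, -0.0, 29.2]
wrist_force: [0.5, -0.7, 0.3]
opening: 0.07
grasp_force: 0.0
```

play_rows(steps=[[[0.027,-0.0223,0,0],[0.027,-0.0223,0,0],[0.027,-0.0223,0,0],[0.027,-0.0223,0,0],[0.027,-0.0223,0,0]]])

```text
time: 1.5
ee_pos: [0.2654, -0.2036, 0.2314]
tcp_rot: [180.0, -0.0, 29.2]
wrist_force: [1.8, -0.8, -0.5]
opening: 0.0702
grasp_force: 0.0
```

play_rows(steps=[[[0,0,0,0],[0,0,0,0],[0,0,0,0],[0,0,0,0],[0,0,0,0]]])

```text
time: 1.92
ee_pos: [0.265, -0.206, 0.2312]
tcp_rot: [-180.0, 0.0, 29.2]
wrist_force: [0.2, -1.0, 0.3]
opening: 0.0698
grasp_force: 0.0
```

Run:
```python
from h import *
c=cam("wrist"); o=bot.get_obs(); print(o["time"],o["ee_pos"],o["tcp_rot"],o["wrist_force"],c["xyz"],c["attitude"])
cv2.imwrite("pics/w1.png",c["img"])
```

```text
1.9667 [ 0.26499341 -0.20595386  0.231159  ] [-1.79977106e+02  1.20914682e-02  2.92500512e+01] [ 0.00932368 -0.40255538  0.1629483 ] [ 0.3374275  -0.16526174  0.37250511] [ 1.61360302e+02  5.55690260e-02 -6.06931519e+01]
```

View pics/w1.png

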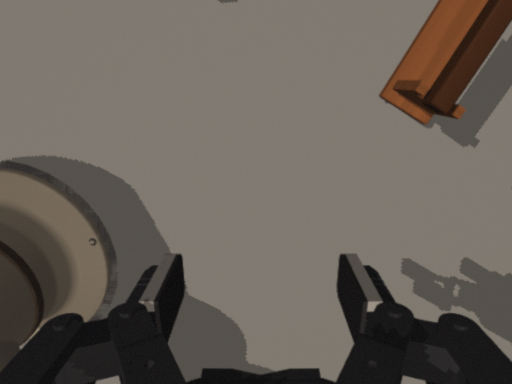

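The wrist view shows the rest at the upper right, at (450,60), with the tool yawed 29° because the turn sign is opposite to what I assumed. I'll turn back.

play_rows(steps=[[[0,0,0,0.102],[0,0,0,0.102],[0,0,0,0.102],[0,0,0,0.102],[0,0,0,0.102]]])

```text
time: 2.38
ee_pos: [0.265, -0.2058, 0.2311]
tcp_rot: [-180.0, 0.0, -0.2]
wrist_force: [-0.6, -0.0, 0.7]
opening: 0.0696
grasp_force: 0.0
```

play_rows(steps=[[[0.027,0.0206,0,0],[0.027,0.0206,0,0],[0.027,0.0206,0,0],[0.027,0.0206,0,0],[0.027,0.0206,0,0]]])

```text
time: 2.8
ee_pos: [0.4014, -0.3097, 0.2307]
tcp_rot: [-180.0, 0.0, 0.1]
wrist_force: [-0.1, -0.2, -0.2]
opening: 0.0701
grasp_force: 0.0
```

play_rows(steps=[[[0,0,0,0],[0,0,0,0],[0,0,0,0],[0,0,0,0],[0,0,0,0]]])

```text
time: 3.22
ee_pos: [0.4, -0.3075, 0.2321]
tcp_rot: [180.0, -0.1, 0.1]
wrist_force: [0.0, -0.3, -0.0]
opening: 0.0699
grasp_force: 0.0
```

Run:
```python
from h import *
c=cam("wrist"); o=bot.get_obs(); print(o["time"],o["ee_pos"],o["tcp_rot"],o["wrist_force"],c["xyz"],c["attitude"])
cv2.imwrite("pics/w2.png",c["img"]); np.save("w2.npy",{k:c[k] for k in("K","D","R","t")},allow_pickle=True)
```

```text
3.2667 [ 0.40012501 -0.30746912  0.23213394] [ 1.79949580e+02 -6.62389952e-02  1.62762086e-01] [0.26570092 0.24431997 0.23496804] [ 0.48273063 -0.30669153  0.37354462] [ 1.61410889e+02  2.61358996e-03 -8.97904137e+01]
```

View pics/w2.png

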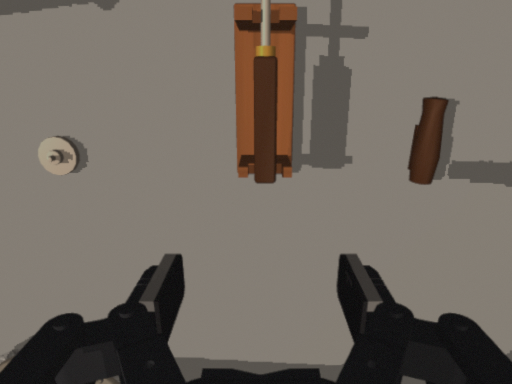

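The handle runs from (265,182) to (264,56), with the rod on to (266,0). It is nearly in line with the tool.

Run:
```python
from h import *
c=np.load("w2.npy",allow_pickle=True).item(); im=cv2.imread("pics/w2.png")
g=cv2.cvtColor(im,cv2.COLOR_BGR2HSV)
for r in (8,25,38,70,90,110,130,150,165,175):
    row=im[r].astype(int)
    if r<45: xs=[x for x in range(255,280) if row[x].min()>110]
    else: xs=[x for x in range(245,290) if row[x].max()<75 and row[x][2]<75]
    if xs: print(r,xs[0],xs[-1],plane(c,[[(xs[0]+xs[-1])/2,r]],.065 if r<45 else .076).round(4))
print(im[110,245:285,2],im[170:192,264,2],im[45:66,264])
print(plane(c,[[264,182.5],[264,56]],.076))
```

```text
8 262 266 [[ 0.5394 -0.3095  0.065 ]]
25 261 266 [[ 0.5265 -0.3092  0.065 ]]
38 261 266 [[ 0.5165 -0.3092  0.065 ]]
70 254 276 [[ 0.4907 -0.3105  0.076 ]]
90 254 276 [[ 0.4748 -0.3106  0.076 ]]
110 254 276 [[ 0.4584 -0.3108  0.076 ]]
130 255 275 [[ 0.4414 -0.3109  0.076 ]]
150 255 275 [[ 0.4238 -0.311   0.076 ]]
165 245 289 [[ 0.4102 -0.3129  0.076 ]]
175 255 275 [[ 0.401  -0.3112  0.076 ]]
[137 136 136 137 137 137 139 137 124  72  70  72  71  71  73  71  69  71
  72  72  70  71  69  71  70  71  71  72  69  62  54  72 118 139 141 142
 140 140 139 138] [ 71  70  73  72  73  72  71  72  72  72  72  69  68  98 131 132 132 132
 132 133 132 132] [[107 150 167]
 [ 66 133 168]
 [ 54 129 168]
 [ 54 129 168]
 [ 55 130 170]
 [ 54 130 169]
 [ 53 129 168]
 [ 53 128 167]
 [ 55 130 169]
 [ 55 129 168]
 [ 49 119 155]
 [ 33  74 101]
 [ 24  41  65]
 [ 24  39  64]
 [ 29  43  70]
 [ 29  44  72]
 [ 27  43  71]
 [ 29  45  72]
 [ 29  45  71]
 [ 29  45  72]
 [ 29  45  72]]
[[ 0.39388032 -0.31036027  0.076     ]
 [ 0.50161427 -0.30961861  0.076     ]]
```

play_rows(steps=[[[0.024,0.0014,0,-0.005],[0.024,0.0014,0,0],[0,0,0.035,0],[0,0,0.035,0],[0,0,0.035,0]]], gripper=0.06)

```text
time: 3.68
ee_pos: [0.4491, -0.3101, 0.126]
tcp_rot: [179.9, -0.1, 0.5]
wrist_force: [0.4, -0.1, -0.6]
opening: 0.0601
grasp_force: 0.0
```

play_rows(steps=[[[0,0,0.03,0],[0,0,0.03,0],[0,0,0.02,0],[0,0,0,0],[0,0,0,0]]])

```text
time: 4.1
ee_pos: [0.4481, -0.3098, 0.0465]
tcp_rot: [-180.0, 0.0, 0.5]
wrist_force: [0.2, 0.3, 0.8]
opening: 0.0596
grasp_force: 0.0
```

Run:
```python
from h import *
o=bot.get_obs(); print(o["time"],o["ee_pos"],o["tcp_rot"],o["wrist_force"],o["opening"])
```

```text
4.1 [ 0.44812496 -0.30976756  0.04654921] [-1.79973916e+02  3.84262344e-02  4.76752752e-01] [0.16918912 0.3339991  0.76385676] 0.05963664055117304
```

Close, then lift.

play_rows(steps=[[[0,0,0,0],[0,0,0,0],[0,0,0,0],[0,0,0,0],[0,0,0,0]]], gripper=0.0, squeeze=120)

```text
time: 4.52
ee_pos: [0.4496, -0.3108, 0.0483]
tcp_rot: [179.9, -0.1, 0.5]
wrist_force: [-1.5, 1.1, 8.1]
opening: 0.0182
grasp_force: 117.4
```

play_rows(steps=[[[0,0,0,0],[0,0,0,0],[0,0,0,0],[0,0,0,0],[0,0,0,0]]])

```text
time: 4.93
ee_pos: [0.4496, -0.3108, 0.0483]
tcp_rot: [179.9, -0.1, 0.5]
wrist_force: [-0.6, 1.6, 7.1]
opening: 0.0181
grasp_force: 117.4
```

play_rows(steps=[[[0,0,-0.005,0],[0,0,-0.01,0],[0,0,-0.02,0],[0,0,-0.03,0],[0,0,-0.035,0]]])

```text
time: 5.35
ee_pos: [0.4479, -0.3096, 0.1467]
tcp_rot: [-179.9, 0.1, 0.5]
wrist_force: [1.5, -0.5, -2.1]
opening: 0.0182
grasp_force: 117.3
```

play_rows(steps=[[[0,0,-0.04,0],[0,0,-0.04,0],[0,0,-0.04,0],[0,0,-0.04,0],[0,0,-0.04,0]]])

```text
time: 5.77
ee_pos: [0.448, -0.3097, 0.3493]
tcp_rot: [180.0, -0.0, 0.5]
wrist_force: [0.8, 0.2, -0.7]
opening: 0.0182
grasp_force: 117.3
```

Run:
```python
from m import *
W=cam("wrist"); o=bot.get_obs(); print(o["time"],o["ee_pos"],o["tcp_rot"],o["wrist_force"],o["opening"],o["grasp_force"])
t=cv2.resize(T["img"][95:215,140:260],(400,400),interpolation=2)
s=cv2.resize(S["img"][187:237,285:335],(400,400),interpolation=2)
np.save("TS.npy",[T,S],allow_pickle=True)
cv2.imwrite("pics/z2.png",np.vstack([np.hstack([t,s])[:,:800],cv2.resize(np.hstack([W["img"][:,:],S["img"]]),(800,300),interpolation=3)[:200]]))
```

```text
5.9167 [ 0.4493302  -0.31060246  0.35056248] [179.77357796  -0.32183051   0.47587552] [-0.27846311 -0.34998602 -3.57989903] 0.017915346709438913 117.34061479568481
```

View pics/z2.png

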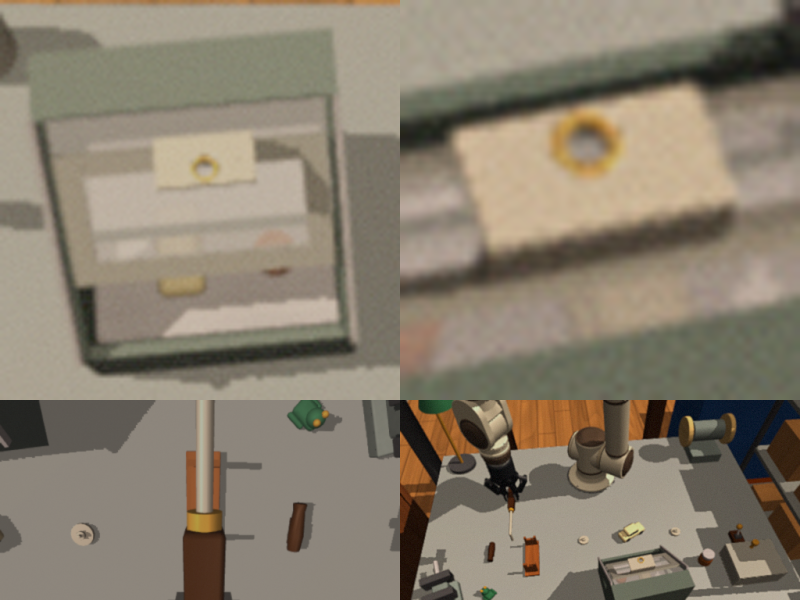

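Run:
```python
from h import *
T,S=np.load("TS.npy",allow_pickle=True)
def ringc(c,box,s=8):
    x0,y0,x1,y1=box; im=cv2.resize(c["img"][y0:y1,x0:x1],None,fx=s,fy=s,interpolation=cv2.INTER_CUBIC)
    h=cv2.cvtColor(im,cv2.COLOR_BGR2HSV)[...,1]; m=(h>150).astype(np.uint8)
    n,l,st,ce=cv2.connectedComponentsWithStats(m); k=1+np.argmax(st[1:,4])
    q=cv2.findContours((l==k).astype(np.uint8),cv2.RETR_EXTERNAL,cv2.CHAIN_APPROX_NONE)[0][0]
    e=cv2.fitEllipse(q); return [(e[0][0]+.5)/s-.5+x0,(e[0][1]+.5)/s-.5+y0],np.array(e[1])/s,st[k,4]
a=ringc(T,(190,135,212,157));b=ringc(S,(298,194,318,216));print(a,b)
u=tri(T,[a[0]],S,[b[0]]);print(u); print(tri(T,[[201.2,144.9]],S,[[307.9,204.4]]))
# yaw of cabinet from strip corners, scene crop
o=np.array([285,187]);P=[(np.array(p)+.5)/8-.5+o for p in [(52,128),(298,84),(334,192),(90,252)]]
Q=plane(S,P,u[0,2]);print(Q,Q.mean(0))
print("pole tip? scene px guess",proj(S,[.448+.15,-.3097,.333]))
```

```text
Traceback (most recent call last):
ValueError: attempt to get argmax of an empty sequence
```

```bash
cat > ring.py <<'E'
from h import *
def ringc(c,box,s=8):
    x0,y0,x1,y1=box; im=cv2.resize(c["img"][y0:y1,x0:x1],None,fx=s,fy=s,interpolation=cv2.INTER_CUBIC)
    h=cv2.cvtColor(im,cv2.COLOR_BGR2HSV)[...,1].astype(float); t=np.median(h)+.4*(h.max()-np.median(h)); m=(h>t).astype(np.uint8)
    n,l,st,ce=cv2.connectedComponentsWithStats(m); k=1+np.argmax(st[1:,4])
    q=cv2.findContours((l==k).astype(np.uint8),cv2.RETR_EXTERNAL,cv2.CHAIN_APPROX_NONE)[0][0]
    e=cv2.fitEllipse(q); return [(e[0][0]+.5)/s-.5+x0,(e[0][1]+.5)/s-.5+y0],np.array(e[1])/s,h.max(),t
E
python3 - <<'E'
from ring import *
T,S=np.load("TS.npy",allow_pickle=True)
a=ringc(T,(194,138,210,152));b=ringc(S,(302,198,314,211));print(a,b)
u=tri(T,[a[0]],S,[b[0]]);print(u); print(tri(T,[[201.2,144.9]],S,[[307.9,204.4]]))
o=np.array([285,187]);P=[(np.array(p)+.5)/8-.5+o for p in [(52,128),(298,84),(334,192),(90,252)]]
Q=plane(S,P,u[0,2]);print(Q,Q.mean(0))
E
```

```text
([200.97985458374023, 145.0886254310608], array([7.63615656, 7.91792679]), np.float64(143.0), np.float64(90.2)) ([307.76013231277466, 204.49230766296387], array([7.87445307, 8.66474915]), np.float64(179.0), np.float64(113.6))
[[0.67369871 0.08824795 0.2662827  0.00146344]]
[[6.73986871e-01 8.79723170e-02 2.67282408e-01 5.97703015e-04]]
[[0.66289879 0.04625349 0.2662827 ]
 [0.65659952 0.12797127 0.2662827 ]
 [0.69660738 0.13048444 0.2662827 ]
 [0.70798648 0.05006849 0.2662827 ]] [0.68102304 0.08869442 0.2662827 ]
```

play_rows(steps=[[[0,0,0,-0.0171],[0,0,0,-0.0171],[0,0,0,-0.0171],[0,0,0,-0.0171],[0,0,0,-0.0171]]])

```text
time: 6.33
ee_pos: [0.4485, -0.31, 0.3454]
tcp_rot: [-179.9, 0.1, 5.5]
wrist_force: [0.5, 0.3, -1.3]
opening: 0.0181
grasp_force: 117.4
```

play_rows(steps=[[[0.004,-0.013,0,0],[0.008,-0.026,0,0],[0.01,-0.035,0,0],[0.01,-0.035,0,0],[0.01,-0.035,0,0]]])

```text
time: 6.75
ee_pos: [0.4768, -0.161, 0.3461]
tcp_rot: [-180.0, 0.0, 5.3]
wrist_force: [0.1, -0.1, -1.8]
opening: 0.0185
grasp_force: 117.4
```

play_rows(steps=[[[0.01,-0.035,0,0],[0.01,-0.035,0,0],[0.01,-0.035,0,0],[0.01,-0.035,0,0],[0.01,-0.035,0,0]]])

```text
time: 7.17
ee_pos: [0.51, 0.0184, 0.3463]
tcp_rot: [-180.0, -0.0, 5.4]
wrist_force: [1.2, -0.2, -2.2]
opening: 0.0179
grasp_force: 117.4
```

play_rows(steps=[[[0.008,-0.03,0,0],[0.006,-0.02,0,0],[0.0056,-0.0078,0,0],[0,0,0.02,0],[0,0,0.021,0]]])

```text
time: 7.58
ee_pos: [0.5265, 0.0625, 0.3055]
tcp_rot: [-179.4, -0.1, 6.5]
wrist_force: [0.0, -0.0, -1.8]
opening: 0.0177
grasp_force: 117.5
```

play_rows(steps=[[[0,0,0,0],[0,0,0,0],[0,0,0,0],[0,0,0,0],[0,0,0,0]]])

```text
time: 8.0
ee_pos: [0.5262, 0.0624, 0.3066]
tcp_rot: [-179.4, -0.1, 6.5]
wrist_force: [-0.0, 0.0, -2.0]
opening: 0.018
grasp_force: 117.5
```

Run:
```python
from m import *
W=cam("wrist"); o=bot.get_obs(); print(o["time"],o["ee_pos"],o["tcp_rot"],o["wrist_force"],o["torque"])
np.save("TSW.npy",[T,S,W],allow_pickle=True)
t=cv2.resize(T["img"][125:175,175:225],(400,400),interpolation=2)
s=cv2.resize(S["img"][170:220,285:335],(400,400),interpolation=2)
cv2.imwrite("pics/z3.png",np.vstack([np.hstack([t,s]),cv2.resize(W["img"][:200],(800,312))[112:]]))
```

```text
8.15 [0.52602466 0.06257145 0.30593743] [-1.79427931e+02 -4.72970521e-02  6.48532357e+00] [-0.20583401  0.42720535 -1.07311044] [-0.03681933  0.07708141  0.0221098 ]
```

View pics/z3.png

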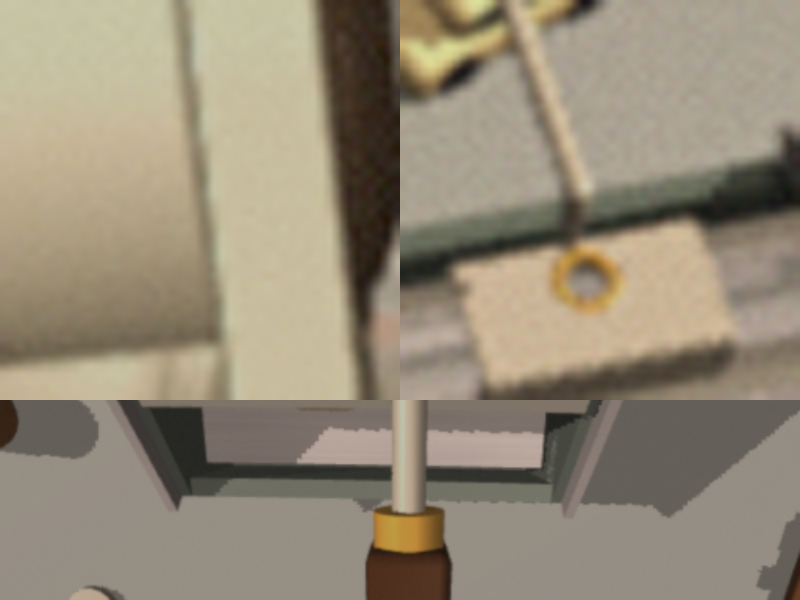

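The scene crop shows the hook tip at about (175,243), just short of and above the ring at (187,279). The arm hides the top view.

Run:
```python
from ring import *
T,S,W=np.load("TSW.npy",allow_pickle=True)
o=bot.get_obs(); print(o["q"],o["qd"])
b=ringc(S,(302,198,314,211));print(b)
p,Rt=o["ee_pos"],R.from_euler("xyz",o["tcp_rot"],degrees=True)
# pole frame: x=tool x, y=-tool y, z=-tool z ; origin 16.7mm back of TCP, -1.5 in x
def P(v,d=(-.0015,0,.0167)):
    v=np.array(v)+d; return p+Rt.apply([v[0],-v[1],-v[2]])
tip=P([.15,0,-.034]); top=P([.15,0,0]); print("tip",tip,proj(S,tip),"obs 306.4 199.9 | rod end top",proj(S,P([.154,0,.004])), "obs", 285+188.5/8-.5,170+197/8-.5)
```

```text
[  6.47576985   4.56136061  18.08904186 103.48047959   0.57207649
 179.99044581] [ 0.17589216 -0.03421958 -0.53748833 -0.13430308  0.04633955 -0.04025999]
([307.72864866256714, 204.45863580703735], array([7.73843098, 8.71703339]), np.float64(182.0), np.float64(114.80000000000001))
tip [0.67356901 0.07951756 0.28876088] [[305.79929955 200.43283654]] obs 306.4 199.9 | rod end top [[308.17489246 194.04216674]] obs 308.0625 194.125
```

play_rows(steps=[[[0,0,0,-0.0125],[0,0,0,-0.0125],[0,0,0,-0.0125],[0,0,0,-0.0125],[0,0,0,-0.0125]]])

```text
time: 8.57
ee_pos: [0.5258, 0.0627, 0.3053]
tcp_rot: [-179.4, -0.0, 10.2]
wrist_force: [-0.5, -0.3, -1.4]
opening: 0.018
grasp_force: 117.6
```

play_rows(steps=[[[0,0,0,0],[0,0,0,0],[0,0,0,0],[0,0,0,0],[0,0,0,0]]])

```text
time: 8.98
ee_pos: [0.5259, 0.0627, 0.3053]
tcp_rot: [-179.4, -0.0, 10.1]
wrist_force: [-0.0, 0.3, -1.3]
opening: 0.0181
grasp_force: 117.6
```

```bash
cat > st.py <<'E'
from ring import *
RING=np.array([.674,.088,.267])
o=bot.get_obs(); p,Rt=o["ee_pos"],R.from_euler("xyz",o["tcp_rot"],degrees=True)
def P(v,d=(-.0015,0,.0167)):
    v=np.array(v)+d; return p+Rt.apply([v[0],-v[1],-v[2]])
tip=P([.15,0,-.034])
print("t",o["time"],"tcp",p.round(4),o["tcp_rot"].round(2),"F",o["wrist_force"].round(2),"M",o["torque"].round(2),"q6",o["q"].round(2)[[0,4,5]],"tip",tip.round(4))
print("ring-tip in tool axes",(Rt.inv().apply(RING-tip)).round(4))
E
python3 st.py
```

```text
t 8.9833 tcp [0.5259 0.0627 0.3053] [-1.7943e+02 -4.0000e-02  1.0080e+01] F [-0.02  0.27 -1.31] M [-0.01  0.05 -0.  ] q6 [  6.49   0.57 176.41] tip [0.672  0.0888 0.2881]
ring-tip in tool axes [0.0018 0.0014 0.0211]
```

```bash
cat > tipc.py <<'E'
from st import *
S0=np.load("TS.npy",allow_pickle=True)[1]; S=cam("scene")
u0,v0=295,175
d=cv2.GaussianBlur(cv2.absdiff(S["img"],S0["img"]).max(2).astype(np.float32),(0,0),.6)[v0:225,u0:330]
d8=cv2.resize(d,None,fx=8,fy=8,interpolation=cv2.INTER_CUBIC); m=(d8>25).astype(np.uint8)
# ignore shadows: report rows' extents
for v in range(190,212):
    r=(v-v0)*8+4; xs=np.nonzero(m[r])[0]
    if len(xs): print(v,(u0+(xs[[0,-1]]+.5)/8-.5).round(2),d[v-v0].max().round(0),end=" | ")
print(); print("pred tip",proj(S,tip),"hook top",proj(S,P([.15,0,0])),"ring",proj(S,RING), ringc(S,(302,198,314,211))[0])
E
python3 tipc.py
```

```text
t 8.9833 tcp [0.5259 0.0627 0.3053] [-1.7943e+02 -4.0000e-02  1.0080e+01] F [-0.02  0.27 -1.31] M [-0.01  0.05 -0.  ] q6 [  6.49   0.57 176.41] tip [0.672  0.0888 0.2881]
ring-tip in tool axes [0.0018 0.0014 0.0211]
190 [307.19 310.81] 40.0 | 191 [307.44 310.94] 44.0 | 192 [307.94 311.19] 43.0 | 193 [308.19 311.19] 43.0 | 194 [308.31 310.94] 45.0 | 195 [308.19 310.81] 45.0 | 196 [308.31 310.56] 39.0 | 199 [308.56 309.44] 27.0 | 200 [308.06 309.81] 37.0 | 204 [294.56 298.19] 52.0 | 205 [294.56 298.19] 62.0 | 206 [294.56 296.81] 37.0 | 
pred tip [[309.30837343 199.63368777]] hook top [[311.07550921 192.69814822]] ring [[308.01537371 204.44920294]] [307.772931098938, 204.3990502357483]
```

play_rows(steps=[[[0.001,0.0008,0.003,0],[0.0008,0.0004,0.004,0],[0,0,0.004,0],[0,0,0.003,0],[0,0,0,0]]])

```text
time: 9.45
ee_pos: [0.5276, 0.0619, 0.2903]
tcp_rot: [-179.4, 0.0, 10.1]
wrist_force: [0.2, 0.0, -1.4]
opening: 0.0182
grasp_force: 117.6
```

```bash
python3 tipc.py
```

```text
t 9.45 tcp [0.5276 0.0619 0.2903] [-1.7942e+02  4.0000e-02  1.0080e+01] F [ 0.21  0.   -1.41] M [-0.06  0.01  0.  ] q6 [  6.38   0.57 176.3 ] tip [0.6737 0.0881 0.2729]
ring-tip in tool axes [0.0003 0.0002 0.0059]
190 [304.44 307.94] 37.0 | 191 [305.06 308.19] 38.0 | 192 [305.56 309.19] 35.0 | 193 [306.19 310.44] 41.0 | 194 [306.94 311.06] 67.0 | 195 [307.31 311.44] 81.0 | 196 [308.06 311.81] 79.0 | 197 [308.31 311.81] 73.0 | 198 [308.31 311.31] 43.0 | 199 [306.94 310.06] 45.0 | 200 [306.31 310.31] 97.0 | 201 [306.06 310.19] 108.0 | 202 [306.44 309.69] 65.0 | 204 [294.56 303.81] 52.0 | 205 [294.56 303.94] 77.0 | 206 [294.56 303.44] 60.0 | 
pred tip [[308.32445184 203.22826087]] hook top [[310.04321871 196.51524414]] ring [[308.01537371 204.44920294]] [307.7117486000061, 204.6555576324463]
```

play_rows(steps=[[[0,-0.0002,0.001,0],[0,-0.0002,0.001,0],[0,0,0.001,0],[0,0,0.001,0],[0,0,0.001,0]]])

```text
time: 9.92
ee_pos: [0.5277, 0.0624, 0.2863]
tcp_rot: [-179.4, -0.0, 10.1]
wrist_force: [0.1, 0.1, -1.8]
opening: 0.0179
grasp_force: 117.5
```

```bash
python3 tipc.py
```

```text
t 9.9167 tcp [0.5277 0.0624 0.2863] [-1.7943e+02 -4.0000e-02  1.0080e+01] F [ 0.13  0.13 -1.77] M [-0.05 -0.03  0.04] q6 [  6.44   0.57 176.35] tip [0.6739 0.0886 0.2691]
ring-tip in tool axes [-0.      0.0006  0.0021]
190 [304.06 307.44] 38.0 | 191 [304.31 307.94] 40.0 | 192 [304.94 308.19] 41.0 | 193 [305.56 309.81] 36.0 | 194 [307.06 310.69] 62.0 | 195 [307.31 311.19] 81.0 | 196 [307.56 311.81] 91.0 | 197 [307.81 311.94] 105.0 | 198 [307.81 311.81] 75.0 | 199 [306.81 310.69] 49.0 | 200 [306.31 310.69] 98.0 | 201 [306.19 310.56] 104.0 | 202 [306.69 310.06] 67.0 | 203 [307.06 308.81] 36.0 | 204 [294.56 308.31] 49.0 | 205 [294.56 305.56] 76.0 | 206 [294.56 305.31] 75.0 | 207 [294.56 296.81] 46.0 | 
pred tip [[308.33580155 204.00141393]] hook top [[310.04243537 197.319313  ]] ring [[308.01537371 204.44920294]] [307.67905616760254, 204.60029315948486]
```

play_rows(steps=[[[0,0.0006,0,0],[0,0,0.001,0],[0,0,0.001,0],[0,0,0.001,0],[0,0,0.001,0]]])

```text
time: 10.38
ee_pos: [0.5278, 0.0618, 0.2822]
tcp_rot: [-179.4, -0.0, 10.1]
wrist_force: [-0.5, 0.7, -1.9]
opening: 0.018
grasp_force: 117.6
```

```bash
python3 st.py
```

```text
t 10.3833 tcp [0.5278 0.0618 0.2822] [-1.7943e+02 -3.0000e-02  1.0080e+01] F [-0.53  0.72 -1.88] M [-0.02  0.03  0.03] q6 [  6.38   0.57 176.29] tip [0.674 0.088 0.265]
ring-tip in tool axes [-0.    -0.    -0.002]
```

play_rows(steps=[[[0,0,0.001,0],[0,0,0.001,0],[0,0,0.001,0],[0,0,0.001,0],[0,0,0.001,0]]])

```text
time: 10.8
ee_pos: [0.5278, 0.0619, 0.2772]
tcp_rot: [-179.4, -0.0, 10.1]
wrist_force: [0.7, -0.1, -0.9]
opening: 0.0184
grasp_force: 117.6
```

```bash
python3 tipc.py
```

```text
t 10.8 tcp [0.5278 0.0619 0.2772] [-1.7943e+02 -3.0000e-02  1.0080e+01] F [ 0.69 -0.13 -0.93] M [-0.03  0.01  0.03] q6 [  6.38   0.57 176.3 ] tip [0.674  0.0881 0.26  ]
ring-tip in tool axes [-0.    -0.    -0.007]
190 [302.44 305.56] 38.0 | 191 [302.94 306.19] 44.0 | 192 [303.44 307.06] 38.0 | 193 [304.06 308.19] 38.0 | 194 [304.94 309.06] 56.0 | 195 [306.06 309.81] 83.0 | 196 [306.31 310.19] 93.0 | 197 [306.31 310.69] 111.0 | 198 [306.56 310.94] 117.0 | 199 [306.94 310.69] 76.0 | 200 [306.19 309.94] 80.0 | 201 [306.06 310.06] 103.0 | 202 [294.56 309.69] 68.0 | 203 [294.56 308.69] 68.0 | 204 [294.56 308.94] 75.0 | 205 [294.56 309.06] 80.0 | 206 [294.56 308.69] 72.0 | 207 [294.56 296.81] 44.0 | 
pred tip [[307.67734497 205.77130125]] hook top [[309.35001335 199.2013585 ]] ring [[308.01537371 204.44920294]] [307.7193446159363, 204.6401572227478]
```

Run:
```python
from h import *
S=cam("scene"); cv2.imwrite("pics/z4.png",cv2.resize(S["img"][180:220,285:335],(750,600),interpolation=2))
```

View pics/z4.png

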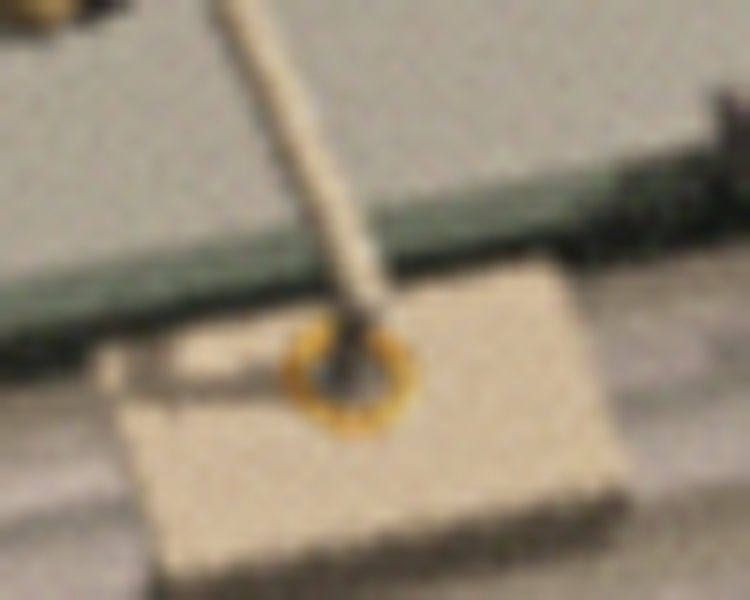

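The hook is entering the ring: the hook is at (348,355) and the ring centre at (350,375). I'll go on down.

play_rows(steps=[[[0,0,0.0015,0],[0,0,0.0015,0],[0,0,0.0015,0],[0,0,0.0015,0],[0,0,0.0015,0]]])

```text
time: 11.32
ee_pos: [0.5278, 0.062, 0.2696]
tcp_rot: [-179.4, -0.0, 10.1]
wrist_force: [-1.0, -0.5, -1.4]
opening: 0.0182
grasp_force: 117.5
```

play_rows(steps=[[[0,0,0.0015,0],[0,0,0.0015,0],[0,0,0.0015,0],[0,0,0.0015,0],[0,0,0,0]]])

```text
time: 11.73
ee_pos: [0.5277, 0.062, 0.2635]
tcp_rot: [-179.4, -0.0, 10.1]
wrist_force: [-0.3, 0.2, -1.7]
opening: 0.0184
grasp_force: 117.5
```

```bash
python3 tipc.py
```

```text
t 11.7333 tcp [0.5277 0.062  0.2635] [-1.7943e+02 -1.0000e-02  1.0080e+01] F [-0.29  0.2  -1.75] M [0.01 0.05 0.03] q6 [  6.4    0.57 176.31] tip [0.6739 0.0882 0.2462]
ring-tip in tool axes [ 0.0001  0.     -0.0208]
190 [301.31 303.94] 33.0 | 191 [301.44 303.94] 38.0 | 192 [301.56 303.81] 38.0 | 193 [302.06 306.06] 36.0 | 194 [302.56 306.94] 51.0 | 195 [304.06 307.81] 74.0 | 196 [304.19 308.44] 82.0 | 197 [304.69 308.94] 106.0 | 198 [304.69 309.31] 132.0 | 199 [305.06 309.19] 101.0 | 200 [305.81 309.06] 44.0 | 201 [297.69 309.69] 54.0 | 202 [297.19 309.94] 70.0 | 203 [297.31 308.94] 78.0 | 204 [297.94 308.94] 79.0 | 205 [298.19 309.06] 81.0 | 206 [298.44 308.81] 71.0 | 207 [305.81 308.31] 36.0 | 
pred tip [[307.02020006 208.29951264]] hook top [[308.65302116 201.89672077]] ring [[308.01537371 204.44920294]] [307.71374320983887, 204.68661212921143]
```

play_rows(steps=[[[-0.001,0,0.0005,0],[-0.001,0,0.0005,0],[-0.001,0,0.0005,0],[-0.001,-0.0001,0.0008,0],[-0.001,-0.0001,0.0008,0]]])

```text
time: 12.2
ee_pos: [0.5239, 0.0615, 0.2611]
tcp_rot: [-179.4, -0.2, 10.1]
wrist_force: [8.8, 1.4, -0.8]
opening: 0.0181
grasp_force: 117.6
```

```bash
python3 st.py
```

```text
t 12.2 tcp [0.5239 0.0615 0.2611] [-179.43   -0.2    10.08] F [ 8.78  1.35 -0.78] M [ 0.25 -1.99 -0.04] q6 [  6.39   0.58 176.3 ] tip [0.6701 0.0877 0.2443]
ring-tip in tool axes [ 0.0039  0.0002 -0.0227]
```

play_rows(steps=[[[-0.001,-0.0001,0.0008,0],[-0.001,-0.0001,0.0008,0],[-0.001,-0.0001,0.0008,0],[-0.001,-0.0001,0.0008,0],[-0.001,-0.0001,0.0008,0]]])

```text
time: 12.62
ee_pos: [0.5195, 0.0612, 0.2573]
tcp_rot: [-179.4, -0.3, 10.1]
wrist_force: [8.4, 2.0, -0.7]
opening: 0.0182
grasp_force: 117.6
```

```bash
python3 st.py
python3 - <<'E'
from ring import *
S=cam("scene");print(ringc(S,(298,196,318,216)))
E
```

```text
t 12.6167 tcp [0.5195 0.0612 0.2573] [-179.45   -0.28   10.08] F [ 8.38  2.02 -0.72] M [ 0.18 -2.03  0.  ] q6 [  6.41   0.57 176.33] tip [0.6657 0.0874 0.2407]
ring-tip in tool axes [ 0.0084  0.0006 -0.0263]
([307.132773399353, 204.01258087158203], array([6.60276175, 8.48734856]), np.float64(186.0), np.float64(114.6))
```

play_rows(steps=[[[-0.0015,-0.0001,0.0013,0],[-0.0015,-0.0001,0.0013,0],[-0.0015,-0.0001,0.0013,0],[-0.0015,-0.0001,0.0013,0],[-0.0015,-0.0001,0.0013,0]]])

```text
time: 13.08
ee_pos: [0.512, 0.0605, 0.2508]
tcp_rot: [-179.4, -0.3, 10.1]
wrist_force: [9.1, 0.6, -0.6]
opening: 0.0181
grasp_force: 117.6
```

play_rows(steps=[[[-0.0015,-0.0001,0.0013,0],[-0.0015,-0.0001,0.0013,0],[-0.0015,-0.0001,0.0013,0],[-0.0015,-0.0001,0.0013,0],[-0.0015,-0.0001,0.0013,0]]])

```text
time: 13.5
ee_pos: [0.5045, 0.0597, 0.2444]
tcp_rot: [-179.4, -0.3, 10.1]
wrist_force: [8.1, 1.2, -1.5]
opening: 0.0181
grasp_force: 117.6
```

```bash
python3 st.py
python3 - <<'E'
from ring import *
S=cam("scene");print(ringc(S,(296,194,316,214)))
cv2.imwrite("pics/z5.png",cv2.resize(S["img"][180:220,285:335],(750,600),interpolation=2))
E
```

```text
t 13.5 tcp [0.5045 0.0597 0.2444] [-179.44   -0.3    10.08] F [ 8.11  1.23 -1.47] M [ 0.3  -1.96  0.01] q6 [  6.43   0.58 176.35] tip [0.6508 0.0859 0.2279]
ring-tip in tool axes [ 0.0234  0.0016 -0.039 ]
([304.7493600845337, 201.47125053405762], array([6.25559235, 8.41329861]), np.float64(181.0), np.float64(112.6))
```

View pics/z5.png

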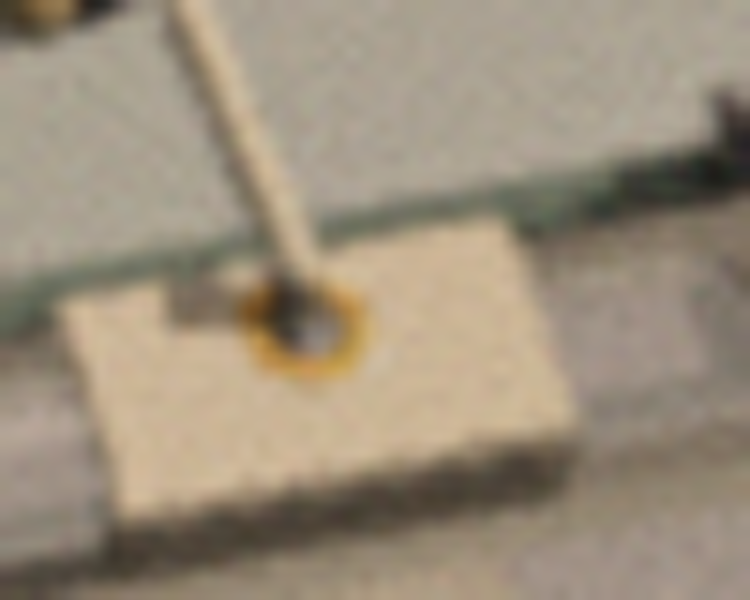

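play_rows(steps=[[[-0.0015,-0.0002,0.0013,0],[-0.0015,-0.0002,0.0013,0],[-0.0015,-0.0002,0.0013,0],[-0.0015,-0.0002,0.0013,0],[-0.0015,-0.0002,0.0013,0]]])

```text
time: 13.97
ee_pos: [0.4969, 0.0593, 0.238]
tcp_rot: [-179.5, -0.3, 10.1]
wrist_force: [9.0, 0.1, 0.4]
opening: 0.0181
grasp_force: 117.7
```

play_rows(steps=[[[-0.0015,-0.0002,0.0013,0],[-0.0015,-0.0002,0.0013,0],[-0.0015,-0.0002,0.0013,0],[-0.0015,-0.0001,0.0013,0],[-0.0015,-0.0001,0.0013,0]]])

```text
time: 14.38
ee_pos: [0.4894, 0.0588, 0.2315]
tcp_rot: [-179.5, -0.3, 10.1]
wrist_force: [9.1, -0.3, 0.1]
opening: 0.0182
grasp_force: 117.7
```

play_rows(steps=[[[-0.0015,-0.0001,0.0013,0],[-0.0015,-0.0001,0.0013,0],[-0.0015,-0.0001,0.0013,0],[-0.0015,-0.0001,0.0013,0],[-0.0015,-0.0001,0.0013,0]]])

```text
time: 14.8
ee_pos: [0.4819, 0.0581, 0.2251]
tcp_rot: [-179.5, -0.3, 10.1]
wrist_force: [8.3, -0.4, 0.9]
opening: 0.0181
grasp_force: 117.7
```

```bash
python3 st.py
python3 - <<'E'
from ring import *
S=cam("scene");r=ringc(S,(290,186,312,206));print(r)
E
```

```text
t 14.8 tcp [0.4819 0.0581 0.2251] [-179.46   -0.31   10.06] F [ 8.3  -0.44  0.94] M [ 0.05 -1.96 -0.18] q6 [  6.54   0.55 176.48] tip [0.6282 0.0842 0.2086]
ring-tip in tool axes [ 0.0461  0.0037 -0.0582]
([301.4460096359253, 197.8078842163086], array([5.94224882, 7.75631523]), np.float64(202.0), np.float64(119.2))
```

play_rows(steps=[[[-0.0009,-0.0001,0.0008,0],[-0.0009,-0.0001,0.0008,0],[-0.0009,-0.0001,0.0008,0],[-0.0009,0,0.0008,0],[-0.0009,0,0.0008,0]]])

```text
time: 15.27
ee_pos: [0.4775, 0.0576, 0.2212]
tcp_rot: [-179.5, -0.3, 10.1]
wrist_force: [7.7, 1.2, 0.8]
opening: 0.0183
grasp_force: 117.7
```

play_rows(steps=[[[-0.0004,0,0.0003,0],[-0.0004,0,0.0003,0],[-0.0004,0,0.0003,0],[-0.0003,-0.0001,0.0003,0],[-0.0003,0,0.0003,0]]])

```text
time: 15.68
ee_pos: [0.4757, 0.0575, 0.2197]
tcp_rot: [-179.5, -0.3, 10.1]
wrist_force: [8.0, 0.4, 0.7]
opening: 0.0183
grasp_force: 117.7
```

```bash
python3 st.py
```

```text
t 15.6833 tcp [0.4757 0.0575 0.2197] [-179.46   -0.31   10.07] F [7.99 0.42 0.71] M [ 0.12 -1.94 -0.1 ] q6 [  6.56   0.56 176.49] tip [0.6219 0.0836 0.2032]
ring-tip in tool axes [ 0.0524  0.0042 -0.0636]
```

play_rows(steps=[[[-0.0004,0,0.0003,0],[-0.0004,0,0.0003,0],[-0.0004,0,0.0003,0],[-0.0004,-0.0001,0.0003,0],[0,0,0,0]]])

```text
time: 16.1
ee_pos: [0.474, 0.0573, 0.2184]
tcp_rot: [-179.5, -0.3, 10.1]
wrist_force: [7.2, 0.2, -1.1]
opening: 0.0184
grasp_force: 117.7
```

play_rows(steps=[[[-0.0004,0,0.0004,0],[-0.0004,0,0.0003,0],[-0.0004,0,0.0004,0],[-0.0004,-0.0001,0.0003,0],[0,0,0,0]]])

```text
time: 16.52
ee_pos: [0.4724, 0.0572, 0.217]
tcp_rot: [-179.5, -0.3, 10.1]
wrist_force: [7.2, 0.3, 0.6]
opening: 0.0184
grasp_force: 117.7
```

play_rows(steps=[[[-0.0004,0,0.0004,0],[-0.0004,0,0.0003,0],[-0.0004,0,0.0004,0],[-0.0004,-0.0001,0.0003,0],[0,0,0,0]]])

```text
time: 16.93
ee_pos: [0.4708, 0.057, 0.2157]
tcp_rot: [-179.5, -0.3, 10.1]
wrist_force: [7.2, 1.0, 1.6]
opening: 0.0181
grasp_force: 117.7
```

play_rows(steps=[[[-0.0004,0,0.0004,0],[-0.0004,0,0.0003,0],[-0.0004,0,0.0004,0],[-0.0004,-0.0001,0.0003,0],[0,0,0,0]]])

```text
time: 17.35
ee_pos: [0.4693, 0.0568, 0.2143]
tcp_rot: [-179.5, -0.3, 10.1]
wrist_force: [7.6, 0.7, 0.2]
opening: 0.0182
grasp_force: 117.8
```

play_rows(steps=[[[-0.0004,0,0.0004,0],[-0.0004,0,0.0003,0],[-0.0004,0,0.0004,0],[-0.0004,-0.0001,0.0003,0],[0,0,0,0]]])

```text
time: 17.77
ee_pos: [0.4677, 0.0567, 0.2129]
tcp_rot: [-179.5, -0.3, 10.1]
wrist_force: [7.2, 1.2, 0.4]
opening: 0.0184
grasp_force: 117.8
```

play_rows(steps=[[[-0.0004,0,0.0004,0],[-0.0004,0,0.0003,0],[-0.0004,0,0.0004,0],[-0.0004,-0.0001,0.0003,0],[0,0,0,0]]])

```text
time: 18.18
ee_pos: [0.4661, 0.0565, 0.2115]
tcp_rot: [-179.4, -0.3, 10.1]
wrist_force: [7.6, -0.0, 1.0]
opening: 0.018
grasp_force: 117.8
```

play_rows(steps=[[[-0.0004,0,0.0004,0],[-0.0004,0,0.0003,0],[-0.0004,0,0.0004,0],[-0.0004,-0.0001,0.0003,0],[0,0,0,0]]])

```text
time: 18.6
ee_pos: [0.4645, 0.0563, 0.2101]
tcp_rot: [-179.5, -0.3, 10.1]
wrist_force: [8.1, 0.3, 0.6]
opening: 0.018
grasp_force: 117.8
```

play_rows(steps=[[[-0.0004,0,0.0003,0],[-0.0004,0,0.0003,0],[-0.0003,0,0.0003,0],[-0.0003,0,0.0002,0],[0,0,0,0]]])

```text
time: 19.02
ee_pos: [0.4643, 0.0563, 0.2095]
tcp_rot: [-179.5, -0.5, 10.1]
wrist_force: [12.8, 0.9, 0.2]
opening: 0.018
grasp_force: 117.8
```

```bash
python3 st.py
python3 - <<'E'
from ring import *
S=cam("scene");r=ringc(S,(286,182,308,202));print(r, proj(S,[.674-.080*.766*.9956,.088-.08*.766*.094,.267-.08*.643]))
E
```

```text
t 19.0167 tcp [0.4643 0.0563 0.2095] [-179.45   -0.47   10.07] F [12.77  0.85  0.24] M [ 0.44 -2.97 -0.15] q6 [  6.56   0.57 176.49] tip [0.6106 0.0825 0.1934]
ring-tip in tool axes [ 0.064   0.0049 -0.0731]
([298.8842029571533, 195.2081537246704], array([6.21888685, 7.61337471]), np.float64(179.0), np.float64(109.4)) [[298.96959239 194.46960804]]
```

play_rows(steps=[[[0.001,0,0,0],[0.001,0,0,0],[0.001,0,0,0],[0.001,0,0,0],[0,0,0,0]]])

```text
time: 19.48
ee_pos: [0.465, 0.0566, 0.2077]
tcp_rot: [-179.4, 0.0, 10.1]
wrist_force: [1.2, 0.5, -2.5]
opening: 0.0179
grasp_force: 117.6
```

```bash
python3 st.py
python3 - <<'E'
from ring import *
S=cam("scene");r=ringc(S,(286,182,308,202));print(r)
cv2.imwrite("pics/z6.png",cv2.resize(S["img"][170:210,275:325],(750,600),interpolation=2))
E
```

```text
t 19.4833 tcp [0.465  0.0566 0.2077] [-1.7943e+02  4.0000e-02  1.0080e+01] F [ 1.22  0.49 -2.46] M [ 0.    0.08 -0.04] q6 [  6.6    0.57 176.51] tip [0.6112 0.0828 0.1903]
ring-tip in tool axes [ 0.0627  0.0051 -0.0768]
([298.81376457214355, 195.20165252685547], array([6.31630516, 7.8394413 ]), np.float64(175.0), np.float64(107.2))
```

View pics/z6.png

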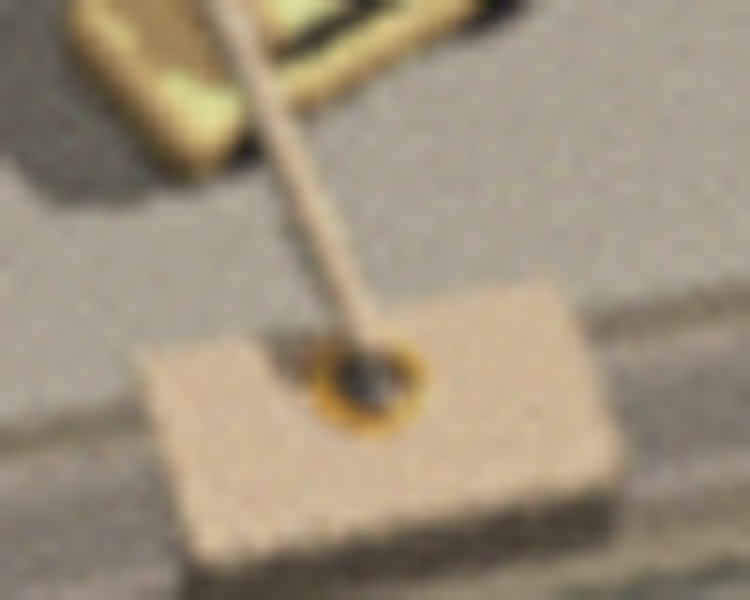

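The hook at (352,372) sits near the ring centre at (369,385), unloaded. I'll centre it a touch more and lift.

play_rows(steps=[[[0.0008,-0.0004,-0.0005,0],[0.0007,-0.0004,-0.001,0],[0,0,-0.0015,0],[0,0,-0.0015,0],[0,0,-0.0015,0]]])

```text
time: 19.95
ee_pos: [0.4668, 0.0577, 0.2142]
tcp_rot: [-179.4, -0.0, 10.1]
wrist_force: [-0.0, 1.0, -0.8]
opening: 0.0179
grasp_force: 117.6
```

play_rows(steps=[[[0,0,-0.002,0],[0,0,-0.002,0],[0,0,-0.002,0],[0,0,-0.002,0],[0,0,-0.002,0]]])

```text
time: 20.37
ee_pos: [0.4668, 0.0576, 0.2243]
tcp_rot: [-179.4, -0.0, 10.1]
wrist_force: [0.1, -0.4, -1.9]
opening: 0.018
grasp_force: 117.6
```

play_rows(steps=[[[0,0,-0.002,0],[0,0,-0.002,0],[0,0,-0.002,0],[0,0,-0.002,0],[0,0,-0.002,0]]])

```text
time: 20.78
ee_pos: [0.4668, 0.0575, 0.2342]
tcp_rot: [-179.4, -0.0, 10.1]
wrist_force: [0.2, -0.3, -1.8]
opening: 0.0183
grasp_force: 117.6
```

```bash
python3 st.py
python3 - <<'E'
from ring import *
S=cam("scene");r=ringc(S,(286,182,308,202));print(r)
E
```

```text
t 20.7833 tcp [0.4668 0.0575 0.2342] [-1.7943e+02 -3.0000e-02  1.0080e+01] F [ 0.2  -0.33 -1.76] M [-0.05  0.05  0.02] q6 [  6.67   0.57 176.59] tip [0.613  0.0836 0.217 ]
ring-tip in tool axes [ 0.0609  0.0059 -0.05  ]
([298.92888164520264, 195.13494396209717], array([6.68940163, 8.03794098]), np.float64(152.0), np.float64(98.0))
```

play_rows(steps=[[[0,0,-0.003,0],[0,0,-0.005,0],[0,0,-0.01,0],[0,0,-0.02,0],[0,0,-0.025,0]]])

```text
time: 21.25
ee_pos: [0.4663, 0.0568, 0.2974]
tcp_rot: [-179.4, 0.1, 10.1]
wrist_force: [0.7, 0.1, -0.9]
opening: 0.0181
grasp_force: 117.6
```

play_rows(steps=[[[0,0,-0.02,0],[0,0,-0.013,0],[-0.003,0.012,0,0],[-0.006,0.025,0,0],[-0.007,0.031,0,0]]])

```text
time: 21.67
ee_pos: [0.4632, -0.013, 0.3305]
tcp_rot: [-179.4, -0.1, 10.2]
wrist_force: [-0.1, 0.0, -1.9]
opening: 0.0185
grasp_force: 117.6
```

play_rows(steps=[[[-0.008,0.035,0,0],[-0.008,0.035,0,0],[-0.008,0.035,0,0],[-0.008,0.035,0,0],[-0.008,0.035,0,0]]])

```text
time: 22.08
ee_pos: [0.4538, -0.1943, 0.3286]
tcp_rot: [-179.5, -0.1, 10.1]
wrist_force: [0.3, -0.4, -1.9]
opening: 0.0181
grasp_force: 117.6
```

play_rows(steps=[[[-0.008,0.035,0,0],[-0.007,0.033,0,0],[-0.006,0.028,0,0],[-0.0043,0.0203,0,0],[0,0,0,0]]])

```text
time: 22.5
ee_pos: [0.4493, -0.3149, 0.3259]
tcp_rot: [-179.4, 0.0, 9.9]
wrist_force: [0.1, -0.7, -1.8]
opening: 0.0183
grasp_force: 117.6
```

play_rows(steps=[[[0,0,0,0.04],[0,0,0,0.05],[0,0,0,0.05],[0,0,0,0.0275],[0,0,0,0]]])

```text
time: 22.92
ee_pos: [0.4498, -0.3111, 0.3272]
tcp_rot: [-179.4, 0.0, 0.4]
wrist_force: [0.1, 0.2, -2.1]
opening: 0.0182
grasp_force: 117.5
```

```bash
python3 st.py
python3 - <<'E'
from h import *
import ring
for n,b in (("scene",(286,182,308,202)),):
    print(ring.ringc(cam(n),b))
E
```

```text
t 22.9167 tcp [ 0.4498 -0.3111  0.3272] [-1.7945e+02  4.0000e-02  4.3000e-01] F [ 0.09  0.2  -2.07] M [-0.01  0.01 -0.02] q6 [-34.89   0.43 144.68] tip [ 0.5983 -0.3098  0.3098]
ring-tip in tool axes [ 0.0787 -0.3968  0.0465]
([298.97062397003174, 194.9744167327881], array([7.23562145, 8.11101723]), np.float64(168.0), np.float64(103.2))
```

Run:
```python
from h import *
W0=np.load("TSW.npy",allow_pickle=True)[2]; W=cam("wrist")
for c in(W0,W):
    h=cv2.cvtColor(c["img"],cv2.COLOR_BGR2HSV); m=cv2.inRange(h,np.array((15,120,80)),np.array((35,255,255))); m[:, :220]=0;m[:,320:]=0
    ys,xs=np.nonzero(m); k=(ys>50)&(ys<140); print(xs[k].mean(),ys[k].mean(),k.sum(),[ (np.diff(c["img"][10].astype(int).sum(1))[230:300]).argsort()[[0,-1]]+230])
```

```text
nan nan 0 [array([268, 273])]
nan nan 0 [array([270, 274])]<stdin>:5: RuntimeWarning: Mean of empty slice.
  ret = ret.dtype.type(ret / rcount)
```

Run:
```python
from h import *
W0=np.load("TSW.npy",allow_pickle=True)[2]; W=cam("wrist")
d=cv2.absdiff(W0["img"][60:200,230:295],W["img"][60:200,230:295])
for c in(W0,W):
    h=cv2.cvtColor(c["img"],cv2.COLOR_BGR2HSV); m=cv2.inRange(h,np.array((12,140,80)),np.array((35,255,255))); m[:, :220]=0;m[:,310:]=0
    ys,xs=np.nonzero(m); k=(ys>120)&(ys<200); print(xs[k].mean(),ys[k].mean(),ys[k].min(),ys[k].max(),k.sum(), bot.get_obs()["ee_pos"])
```

```text
261.27372881355933 157.64406779661016 141 199 1180 [ 0.44982088 -0.31121481  0.3268691 ]
261.96677215189874 152.0490506329114 121 169 1264 [ 0.44982088 -0.31121481  0.3268691 ]
```

Run:
```python
from h import *
W0=np.load("TSW.npy",allow_pickle=True)[2]; W=cam("wrist")
for c in(W0,W):
    h=cv2.cvtColor(c["img"],cv2.COLOR_BGR2HSV); m=cv2.inRange(h,np.array((17,120,100)),np.array((30,255,255)))
    n,l,st,ce=cv2.connectedComponentsWithStats(m[:220,220:310]); k=1+np.argmax(st[1:,4]); print(st[k],ce[k])
```

```text
[ 19 143  43  27 989] [ 39.74418605 156.32052578]
[ 19 143  42  27 937] [ 39.31270011 156.4642476 ]
```

play_rows(steps=[[[0,0.0005,0.02,0],[0,0.0005,0.035,0],[0,0.0005,0.035,0],[0,0.0005,0.035,0],[0,0.0005,0.035,0]]])

```text
time: 23.53
ee_pos: [0.4494, -0.3121, 0.165]
tcp_rot: [-179.4, 0.0, 0.5]
wrist_force: [-0.1, 0.0, -1.9]
opening: 0.0181
grasp_force: 117.7
```

play_rows(steps=[[[0,0.0002,0.035,0],[0,0,0.03,0],[0,0,0.02,0],[0,0,0.01,0],[0,0,0,0]]])

```text
time: 23.95
ee_pos: [0.4485, -0.3108, 0.0693]
tcp_rot: [-179.3, 0.2, 0.5]
wrist_force: [-0.3, 0.5, -1.7]
opening: 0.0179
grasp_force: 117.7
```

```bash
python3 st.py
```

```text
t 23.95 tcp [ 0.4485 -0.3108  0.0693] [-179.31    0.23    0.51] F [-0.26  0.52 -1.65] M [ 0.04  0.   -0.05] q6 [-34.95   0.43 144.54] tip [ 0.5969 -0.3093  0.0514]
ring-tip in tool axes [ 0.0798 -0.3992 -0.2111]
```

21 mm to go.

play_rows(steps=[[[0,0,0.005,0],[0,0,0.005,0],[0,0,0.004,0],[0,0,0.003,0],[0,0,0.002,0]]])

```text
time: 24.37
ee_pos: [0.4496, -0.3116, 0.0526]
tcp_rot: [-179.4, 0.0, 0.5]
wrist_force: [-0.4, -0.4, -1.6]
opening: 0.0179
grasp_force: 117.7
```

play_rows(steps=[[[0,0,0.001,0],[0,0,0.0005,0],[0,0,0.0005,0],[0,0,0,0],[0,0,0,0]]])

```text
time: 24.78
ee_pos: [0.4495, -0.3115, 0.0506]
tcp_rot: [-179.4, 0.1, 0.5]
wrist_force: [-0.4, 0.6, -1.2]
opening: 0.0183
grasp_force: 117.7
```

```bash
python3 st.py
```

```text
t 24.7833 tcp [ 0.4495 -0.3115  0.0506] [-1.7944e+02  5.0000e-02  4.9000e-01] F [-0.37  0.57 -1.17] M [-0.04  0.02 -0.05] q6 [-34.94   0.42 144.57] tip [ 0.598  -0.31    0.0331]
ring-tip in tool axes [ 0.0792 -0.3997 -0.2301]
```

play_rows(steps=[[[0,0,0.0006,0],[0,0,0.0006,0],[0,0,0.0005,0],[0,0,0.0005,0],[0,0,0,0]]])

```text
time: 25.2
ee_pos: [0.4495, -0.3115, 0.0485]
tcp_rot: [-179.4, 0.0, 0.5]
wrist_force: [-1.0, -0.1, 0.3]
opening: 0.0182
grasp_force: 118.1
```

```bash
python3 st.py
```

```text
t 25.2 tcp [ 0.4495 -0.3115  0.0485] [-1.7944e+02  5.0000e-02  4.8000e-01] F [-1.   -0.14  0.28] M [0.03 0.07 0.05] q6 [-34.94   0.43 144.57] tip [ 0.598  -0.31    0.0311]
ring-tip in tool axes [ 0.0792 -0.3997 -0.2321]
```

play_rows(steps=[[[0,0,0.0003,0],[0,0,0,0],[0,0,0,0],[0,0,0,0],[0,0,0,0]]], squeeze=20)

```text
time: 25.62
ee_pos: [0.4495, -0.3115, 0.0483]
tcp_rot: [-179.4, 0.0, 0.5]
wrist_force: [-2.4, 1.9, 5.2]
opening: 0.0181
grasp_force: 118.4
```

play_rows(steps=[[[0,0,0,0],[0,0,0,0],[0,0,0,0],[0,0,0,0],[0,0,0,0]]], gripper=0.06)

```text
time: 26.03
ee_pos: [0.4494, -0.3114, 0.0478]
tcp_rot: [-179.4, 0.1, 0.5]
wrist_force: [-0.5, -0.0, -0.0]
opening: 0.0598
grasp_force: 0.0
```

play_rows(steps=[[[0,0,-0.004,0],[0,0,-0.008,0],[0,0,-0.015,0],[0,0,-0.02,0],[0,0,-0.03,0]]])

```text
time: 26.45
ee_pos: [0.4487, -0.3116, 0.1245]
tcp_rot: [-179.3, 0.2, 0.5]
wrist_force: [-0.1, -0.9, -1.0]
opening: 0.06
grasp_force: 0.0
```

play_rows(steps=[[[-0.01,0,-0.03,0],[-0.01,0,-0.03,0],[-0.01,0,-0.03,0],[-0.01,0,-0.01,0],[0,0,0,0]]])

```text
time: 26.87
ee_pos: [0.4094, -0.3142, 0.2291]
tcp_rot: [-179.6, -0.2, 0.4]
wrist_force: [0.1, 0.1, 0.5]
opening: 0.0597
grasp_force: 0.0
```

Run:
```python
from h import *
c=cam("wrist");S=cam("scene"); o=bot.get_obs();print(o["time"],o["ee_pos"],o["wrist_force"])
a=cv2.resize(c["img"],(400,300)); b=cv2.resize(S["img"][165:240,130:230],(400,300),interpolation=2)
e=cv2.resize(S["img"][175:275,245:378],(400,300),interpolation=2);T=cam("top")["img"];f=cv2.resize(T[100:250,140:340],(400,300),interpolation=2)
cv2.imwrite("pics/z7.png",np.vstack([np.hstack([a,b]),np.hstack([e,f])]))
for z,uv in((.076,[[264,182.5],[264,56]]),): print(plane(c,uv,z))
im=c["img"].astype(int)
for r in (5,20,70,110,150):
    xs=[x for x in range(240,295) if (im[r,x].min()>110 if r<40 else im[r,x].max()<85)]
    if xs: print(r,xs[0],xs[-1],plane(c,[[(xs[0]+xs[-1])/2,r]],.065 if r<40 else .076).round(4))
```

```text
26.9667 [ 0.40970067 -0.31364186  0.22489084] [-0.82878896 -0.56787781 -0.69524161]
[[ 0.40444246 -0.31596388  0.076     ]
 [ 0.5110704  -0.31468346  0.076     ]]
5 240 294 [[ 0.5508 -0.3167  0.065 ]]
20 256 260 [[ 0.5395 -0.3095  0.065 ]]
70 248 290 [[ 0.5003 -0.3189  0.076 ]]
110 248 289 [[ 0.4683 -0.319   0.076 ]]
150 248 287 [[ 0.4341 -0.3187  0.076 ]]
```

View pics/z7.png

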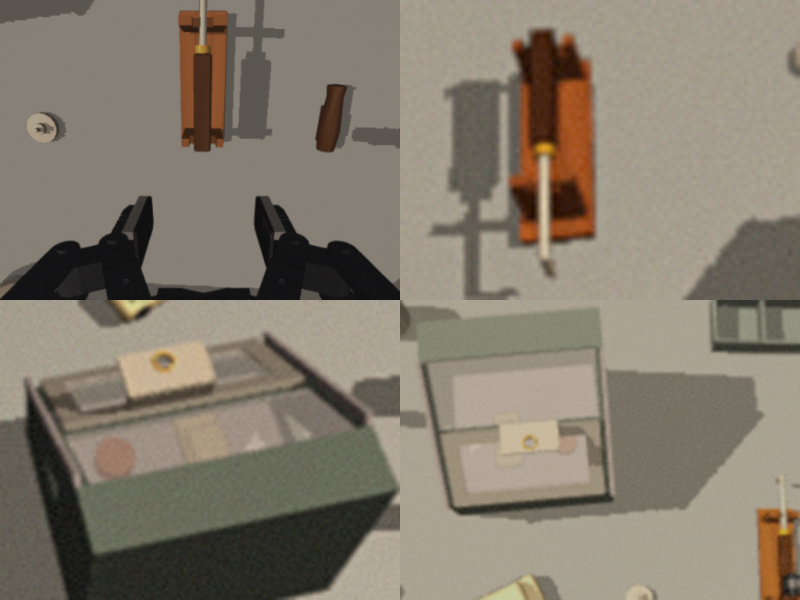

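The pole lies in both forks with the hook down, and the sash is at the bottom of its slope. Nothing else looks disturbed, so I'm handing the job in.

```bash
python3 -c "
from workcell import bot
print(bot.job_done())"
```

```text
the job is handed in; nothing more can be done
None
```

The job is handed in at about 27 s on the robot clock, with no verdict returned: the sash was drawn to its stop (highest wrist-force reading about 13 N) and the pole was unhooked and laid back in both forks of its rest; I viewed 11 pictures, one over the limit of 10.

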